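# Set the board holder's clamp screw a quarter turn short of tight

### The job

Close the circuit-board holder: slide its jaw fully home against the circuit board, then turn the brass thumbscrew clockwise until it seats and back it off a quarter turn, so that the board can still expand while it is soldered. Finish while still holding the thumbscrew there with the fingers, the jaw still home; leave the solder spool, the parts tin and the side cutters where they are.

Things in the scene. Friction and masses are not known exactly. Their poses are not given: they have to be found in the camera images.
- holder: fixed circuit-board holder on a tan chipboard, 320 (x) by 380 mm (y), 16 thick, reaching y -240 to +140 mm. Origin: on the table under the circuit-board edge that the sliding jaw meets; +y is the way the jaw closes. Rail 50 mm wide, top 26 mm high, y -220 to +100. Green circuit board y 0 to +82, parts on it up to 57 mm high; fixed black jaw at y +80 to +94, 56 mm high
- jaw_slide (a joint): sliding jaw, m: 0 = open, 0.070 = end stop, on the circuit board; grows to holder +y. Starts 30 to 70 mm short, stays where left, needs 6 N. Black jaw bar 110 x 14 mm, top 56 mm high, face at holder y = value - 70 mm; behind it a blue spine 40 mm wide, top 38 mm high, carries the thumbscrew 50 mm and the orange lug 125 mm behind the face, on holder x = 0; all slides as one
- lug_top (a point): centre of the top face of the orange lug on the tail of the sliding jaw: lug 16 mm (holder x) by 24 mm (holder y), its top 74 mm above the table, the spine under it 38 mm above the table
- clamp_screw (a joint): thumbscrew, rad: grows clockwise seen from above; 2.40 = seated, a hard stop; starts 0.5 to 1.3 short of it; backed off a quarter turn = 0.83. Vertical axis, slides with the jaw. Friction 0.06 N m, stays where left, does not rise. Seated, its white-marked wing points along holder -x, to the red dot on the dial; a quarter turn back, along holder -y, to the green dot
- screw_head: brass wing of the thumbscrew: flat upright bar 36 mm long (its x), 9 thick (its y), 26 high; origin at its centre on the screw axis, 93 mm above the table; +x is the white-marked wing. Below it a collar 24 mm across, down to 78 mm above the table, and an aluminium dial 56 mm across, its top at 70 mm, with a red and a green dot. Pinch its flat sides from above
- solder_spool: loose aluminium solder spool, 44 mm across, 38 mm high, upright on the chipboard; origin: centre of its underside. Bystander
- parts_tin: loose open blue box 50 x 60 x 22 mm on the chipboard; origin: centre of its underside. Bystander
- side_cutters: loose side cutters with a red and a black handle, 117 mm long (y -76 to +41 mm), about 34 mm wide, 12 mm high, lying on the chipboard, origin on the underside, its y along the tool. Bystander

How it is judged:
By the outcome, as a careful person would: the job done as asked, in the order asked, and still so for the second after the job is handed in, while the arm keeps its last pose, push and grip.
It also fails if it takes over 51 s, if anything falls off the work surface, if the arm or the gripper's body presses on something with over 40 N, if the wrist force passes 120 N, or if a joint passes its speed limit or range.

### The arm

A 6-joint arm with a two-finger parallel gripper is mounted at the origin on the work surface. World frame = base frame: x ahead of the robot, y to its left, z up, the work surface at z = 0. Lengths are in m, angles in rad, forces in N, time in s.
With the tool pointing down it reaches from about 0.35 to 0.925 m from the base axis. Payload 6.4 kg.
Tool frame: the origin (TCP) lies at the centre of the arm's flange, where the gripper is bolted on; the fingertips stand 173 mm ahead of it and the grasp point (between the pads) lies 155 mm ahead of it (manip.hold_point_z is the z of the grasp point in the tool frame, in m); z points along the fingers, y is the line along which they close (so a half turn about z gives the same grasp; the last joint's range is limited). The gripper opens to 85 mm and grips with 20 to 120 N. Pads are 22 mm wide; open, the fingers measure 114 mm over their backs; the gripper's body (76 mm by 85 mm) begins 54 mm behind the grasp point. The pads swing forward as they close: fully open they stand 13 mm farther back than shut.
Start: joints at [-1.348, 0.245, 1.558, -0, 1.339, -0.174], TCP at [0.251, -0.6, 0.405] pointing down, gripper open.
Joint ranges: [-3.13, 3.13], [-1.02, 2.26], [0.13, 2.54], [-0.95, 4.09], [0.21, 2.88], [-2.74, 2.74]. Speed limits (rad/s): [2.57, 2.57, 3.14, 3.14, 3.14, 3.14].

### API

Orientations are given as a rotation vector (axis times angle).
In Python, from bench import manip, effector, solver, imaging, order, telemetry gives the robot as it stands. Calls block until the motion is done:
- manip.move_pose(position, orientation): joint-space move of the TCP to a pose.
- manip.move_linear(position, speed=0.15, rot=None, max_force=None): straight line of the TCP; rot=None keeps the orientation; speed is the mean speed in m/s. With max_force (N) it stops when the force on the tool has changed by that much, and returns True; else False.
- manip.move_j(angles): joint-space move.
- effector.move_gripper(opening, force=None): finger opening in m; force is the grip in N (None keeps the last); returns when the fingers have stopped.
- manip.sleep(seconds).
- solver.solve_ik(position, orientation): joint angles nearest the present ones, or None.
- imaging.get_image(name): name is "side" or "top"; returns a dict with "img" (384x512x3 uint8, blue, green, red), "range_z" (384x512 float32, m along the optical axis (not along the pixel's ray), 0 where there is no reading), "fov_y" (degrees; the focal length in pixels is half the picture's height over the tangent of half this angle, whatever the lens; pixels are square), "cx", "cy" (the principal point, pixels), "position" and "attitude" of the camera in the world. Camera axes: x right, y up, looking along -z (the intrinsics and any distortion apply to the point x, -y, -z); pixel columns grow to the right and rows downward; lengths in m; the calibration is good to about 2 mm. A picture is of the moment at which its call begins.
A pose or a line that the arm cannot do raises manip.Unreachable and nothing moves.
- order.job_done(): hands the job in; it is judged then, once.
Readings, each from a call of its own:
- telemetry.get_t(): time.
- telemetry.get_joint_positions(): joint angles.
- telemetry.get_qd(): joint speeds.
- telemetry.get_joint_torque(): joint torques, N m.
- telemetry.get_position(): TCP position.
- telemetry.get_eef_rot(): TCP orientation.
- telemetry.get_wrist_force(): force on the tool from outside, world axes, zero at the start.
- telemetry.get_wrist_torque(): the same for the moment, N m.
- telemetry.get_opening(): finger opening in m.
- telemetry.get_finger_force(): force on a finger pad.
Only numpy, scipy, OpenCV 4.12 (cv2) and the standard library are available. Lean on these libraries where they do the work, as an engineer would, in place of code of your own. Each camera call takes 0.05 s, during which the arm holds its last target. There are 200 camera calls.

## Working session

There is one attempt and no reset: what is moved stays moved. The work goes in short steps, each a Python script; the robot and the scene stay as the last script left them, time stands still between calls to the robot, and variables do not carry over. Pictures are saved under pics/ and viewed, at most 10 in all, crops included, and the job is handed in when it is done.

```bash
ls; mkdir -p pics; python3 - <<'E'
from bench import imaging,telemetry,manip
import cv2,numpy as np
for n in("top","side"):
    d=imaging.get_image(n); cv2.imwrite(f"pics/{n}0.png",d["img"])
    print(n,{k:v for k,v in d.items() if k not in("img","range_z")}, (d["range_z"]>0).mean())
print(telemetry.get_t(),telemetry.get_eef_rot(),manip.hold_point_z)
E
```

```text
pics
top {'fov_y': 55.5667847320346, 'cx': 265.94876482990617, 'cy': 195.90335882224448, 'position': array([0.52776222, 0.02819738, 0.74407146]), 'attitude': array([ 0.07462436, -0.05347914, -1.58645843])} 0.9959564208984375
side {'fov_y': 48.94312345964386, 'cx': 255.43737190289974, 'cy': 187.93880785174917, 'position': array([ 0.45694592, -0.5170375 ,  0.44807364]), 'attitude': array([ 0.97851597, -0.08827099, -0.15278095])} 0.995880126953125
0.1 [-3.07823135e+00 -6.18899025e-01  4.07127748e-05] 0.1547
```

View pics/top0.png

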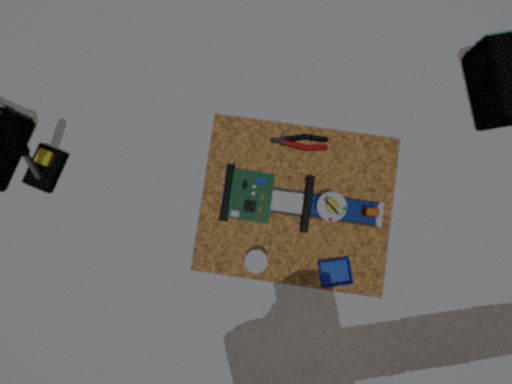

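View pics/side0.png

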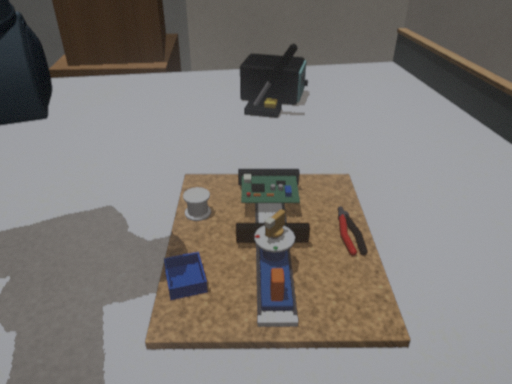

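The top view shows the chipboard (195–398, 115–295), with the holder's +y to the left, the jaw bar at (307,204), the dial and wing at (332,207) and the lug at (371,212). The spool is at (256,261), the tin at (335,272) and the cutters at (300,143). The side view shows the same layout, with the lug at (277,284) and the wing at (275,225).

```bash
cat > h.py <<'E'
import numpy as np,cv2
from scipy.spatial.transform import Rotation as R
from bench import manip,effector,solver,imaging,order,telemetry
def rays(d,uv):
    uv=np.atleast_2d(uv).astype(float); f=d["img"].shape[0]/2/np.tan(np.radians(d["fov_y"]/2))
    r=np.c_[(uv[:,0]-d["cx"])/f,-(uv[:,1]-d["cy"])/f,-np.ones(len(uv))]
    return R.from_rotvec(d["attitude"]).apply(r)
def onplane(d,uv,z):
    r=rays(d,uv); p=d["position"]; return p+r*((z-p[2])/r[:,2])[:,None]
def depthpts(d,m):
    v,u=np.nonzero(m&(d["range_z"]>0)); 
    return d["position"]+rays(d,np.c_[u,v])*d["range_z"][v,u][:,None], np.c_[u,v]
def cloud(d): 
    P=np.zeros(d["img"].shape); m=d["range_z"]>0; p,uv=depthpts(d,m); P[uv[:,1],uv[:,0]]=p; return P
def hsv(d): return cv2.cvtColor(d["img"],cv2.COLOR_BGR2HSV)
E
python3 - <<'E'
from h import *
np.set_printoptions(precision=4,suppress=True)
for n in("top","side"):
    d=imaging.get_image(n);H=hsv(d);P=cloud(d);z=P[...,2];h,s,v=[H[...,i].astype(int) for i in range(3)]
    g=(h>8)&(h<25)&(s>70)&(v>70)&(z>.008)&(z<.024)&(P[...,0]>.3)
    c=max(cv2.findContours(cv2.morphologyEx(g.astype(np.uint8),cv2.MORPH_CLOSE,np.ones((5,5))),0,1)[0],key=cv2.contourArea)
    rc=cv2.minAreaRect(onplane(d,c[:,0,:],.016)[:,:2].astype(np.float32));print(n,"board",rc,"z",np.median(z[g]))
    near=(z>.03)&(z<.12)&(np.hypot(P[...,0]-rc[0][0],P[...,1]-rc[0][1])<.2)
    o=near&(h<14)&(s>150)&(z>.066)
    print("lug",P[o].mean(0),np.ptp(P[o],0),o.sum(), "z",np.percentile(z[o],[5,50,95]))
    w=near&(z>.084); q=P[w]; print("wing",w.sum(),q.mean(0),q.max(0),q.min(0))
    a=near&(z>.066)&(z<.074)&(s<60)&(v>100); print("dial",a.sum(),P[a].mean(0),P[a].min(0),P[a].max(0))
    b=near&(v<60)&(z>.05)&(z<.062); 
    cn,lab=cv2.connectedComponents(b.astype(np.uint8))
    for i in range(1,cn):
        k=lab==i
        if k.sum()>40: print("bar",cv2.minAreaRect(P[k][:,:2].astype(np.float32)),np.median(z[k]))
    cr=d["img"][tuple(slice(*t) for t in (((175,240),(295,390)) if n=="top" else ((190,320),(220,330))))]
    cv2.imwrite(f"pics/{n}c.png",cv2.resize(cr,None,fx=5,fy=5,interpolation=cv2.INTER_CUBIC))
E
```

```text
top board ((0.571510910987854, -0.022379040718078613), (0.37744584679603577, 0.31766536831855774), 81.00531768798828) z 0.016731173191613324
lug [ 0.551  -0.1477  0.0727] [0.0208 0.0851 0.0095] 29 z [0.0682 0.0735 0.075 ]
wing 162 [ 0.5617 -0.0818  0.1018] [ 0.5778 -0.0685  0.1096] [ 0.5477 -0.0979  0.0841]
dial 467 [ 0.5626 -0.0815  0.0707] [ 0.5361 -0.1094  0.0668] [ 0.5899 -0.0568  0.0739]
bar ((0.5930840969085693, 0.11228793114423752), (0.01240072213113308, 0.1069553941488266), 81.35023498535156) 0.05648470497923952
bar ((0.5689743757247925, -0.04023907333612442), (0.014029922895133495, 0.10767465084791183), 80.9486083984375) 0.05653333973047975
bar ((0.5666552186012268, 0.07026541978120804), (0.021483123302459717, 0.021739527583122253), 81.29915618896484) 0.05186171030949793
side board ((0.5682311058044434, -0.027728751301765442), (0.38070425391197205, 0.3174060881137848), 80.83013916015625) z 0.01706480963584428
lug [ 0.5465 -0.161   0.0736] [0.0185 0.0906 0.0104] 174 z [0.068  0.0745 0.076 ]
wing 385 [ 0.5582 -0.0874  0.0981] [ 0.5743 -0.0697  0.1088] [ 0.5431 -0.0982  0.084 ]
dial 591 [ 0.5588 -0.0902  0.071 ] [ 0.5323 -0.1107  0.0677] [ 0.5867 -0.0589  0.0736]
bar ((0.589981198310852, 0.10928703099489212), (0.008773461915552616, 0.10510047525167465), 80.42981719970703) 0.05569571327700945
bar ((0.5629650354385376, 0.06849835813045502), (0.02116558700799942, 0.01877973973751068), 80.67951965332031) 0.05234180139923281
bar ((0.5330764055252075, -0.03758580610156059), (0.010569253005087376, 0.038872264325618744), 85.25509643554688) 0.05650240262821865
bar ((0.6008049845695496, -0.0485859289765358), (0.010844706557691097, 0.03388695418834686), 80.88301086425781) 0.05628097719875358
```

View pics/topc.png

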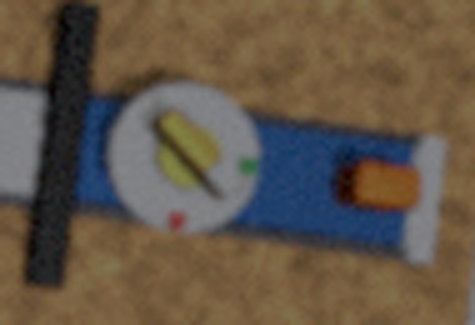

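```bash
cat >> h.py <<'E'
YH=np.array([.156,.988,0]);YH/=np.linalg.norm(YH);XH=np.array([YH[1],-YH[0],0])
def down(ydir):   # tool z down, tool y along ydir
    y=np.array(ydir,float);z=np.array([0,0,-1.]);return R.from_matrix(np.c_[np.cross(y,z),y,z]).as_rotvec()
def wing():
    for n in("top","side"):
        d=imaging.get_image(n);P=cloud(d);q=P[(P[...,2]>.1)&(P[...,2]<.112)&(abs(P[...,0]-.57)<.1)&(abs(P[...,1]+.05)<.1)]
        rc=cv2.minAreaRect(q[:,:2].astype(np.float32));c,sv,vt=cv2.PCACompute2(q[:,:2].astype(np.float32),None)
        a=sv[0];a=a*np.sign(a@(-XH-YH)[:2]);ang=np.arctan2(a@-YH[:2],a@-XH[:2])
        print(n,"wing",q.mean(0),rc,len(q),"ccw of red",ang)
E
python3 - <<'E'
from h import *
np.set_printoptions(precision=4,suppress=True)
wing()
lug=np.array([.5493,-.1583,0])
P=cloud(imaging.get_image("top"))
for t in(-.02,-.03,-.035,-.04,-.05):
    c=lug+YH*t;m=np.hypot(P[...,0]-c[0],P[...,1]-c[1])<.006;print(t,np.percentile(P[m][:,2],[5,50,95]))
s=lug-YH*.036+[0,0,.221]
for sg in(1,-1):
    r=down(sg*XH);print(sg,solver.solve_ik(s,r),solver.solve_ik(s+YH*.08,r))
c=lug+YH*(.075+.06)+[0,0,.257]
for ang in(.81,0,1.571):
    a=-XH*np.cos(ang)-YH*np.sin(ang);y=np.array([-a[1],a[0],0])
    print(ang,[solver.solve_ik(c,down(k*y))[[4,5]] for k in(1,-1)])
E
```

```text
top wing [ 0.5621 -0.0828  0.1063] ((0.562595009803772, -0.08232195675373077), (0.03551064431667328, 0.009675388224422932), 43.130531311035156) 119 ccw of red 0.8953672071820921
side wing [ 0.5579 -0.0863  0.1055] ((0.559859037399292, -0.08364170044660568), (0.036927465349435806, 0.01009179838001728), 38.41579818725586) 185 ccw of red 0.8604666874481515
-0.02 [0.0263 0.0274 0.0284]
-0.03 [0.0169 0.0268 0.0283]
-0.035 [0.0161 0.0169 0.0268]
-0.04 [0.0158 0.0169 0.0182]
-0.05 [0.0142 0.0162 0.0179]
1 [-0.5388  0.3145  1.8451 -0.      0.9821 -0.3822] [-0.4032  0.2958  1.8692 -0.      0.9766 -0.2466]
-1 None None
0.81 [array([1.0442, 0.6751]), array([ 1.0442, -2.4664])]
0 [array([1.0442, 1.4851]), array([ 1.0442, -1.6564])]Traceback (most recent call last):
  File "<stdin>", line 14, in <module>
TypeError: 'NoneType' object is not subscriptable
```

```bash
python3 - <<'E'
from h import *
np.set_printoptions(precision=4,suppress=True)
lug=np.array([.5493,-.1583,0]);s=lug-YH*.036;r=down(XH)
effector.move_gripper(0.0)
manip.move_pose(s+[0,0,.30],r)
manip.move_linear(s+[0,0,.222],.15,max_force=15)
print(telemetry.get_t(),telemetry.get_position(),telemetry.get_wrist_force())
hit=manip.move_linear(s+YH*.060+[0,0,.222],.08,max_force=18)
if not hit: hit=manip.move_linear(s+YH*.105+[0,0,.222],.03,max_force=18)
p=telemetry.get_position();print(hit,(p-s)@YH,(p-s)@XH,telemetry.get_wrist_force(),telemetry.get_t())
d=imaging.get_image("top");cv2.imwrite("pics/push.png",cv2.resize(d["img"][130:300,190:400],None,fx=3,fy=3))
E
```

```text
3.6333 [ 0.544  -0.1943  0.2227] [ 0.3669  0.2852 -0.0437]
True 0.07731293158844936 0.0002046539387359561 [-0.618  -2.1008  2.2471] 5.3167
```

View pics/push.png

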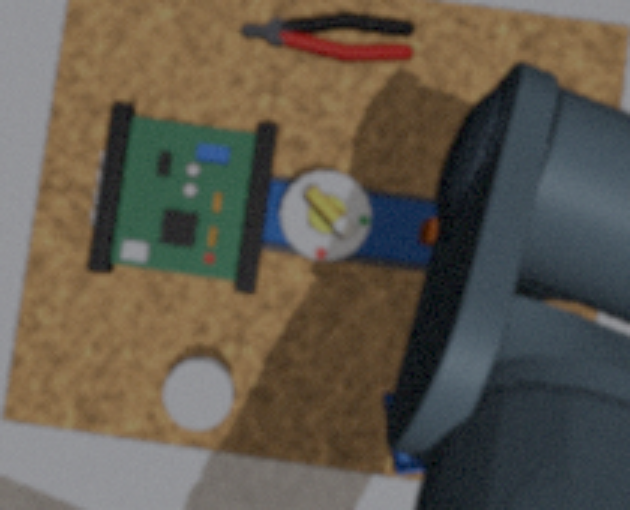

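The picture shows the jaw bar at (257,205) against the board edge, and the white-marked wing at (345,225) pointing between the red and green dots. I'll press once more to confirm it is home, then back off and measure.

```bash
python3 - <<'E'
from h import *
np.set_printoptions(precision=4,suppress=True)
p=telemetry.get_position()
hit=manip.move_linear(p+YH*.012,.02,max_force=28)
q=telemetry.get_position();print(hit,(q-p)@YH,telemetry.get_wrist_force())
manip.move_linear(q-YH*.012,.1);manip.move_linear(q-YH*.012+[0,0,.1],.2)
q=telemetry.get_position()
manip.move_linear(q-YH*.06,.2)
wing()
d=imaging.get_image("top");P=cloud(d);v=hsv(d)[...,2];z=P[...,2]
b=(v<60)&(z>.053)&(z<.06)&(abs(P[...,0]-.58)<.1)&(abs(P[...,1]-.06)<.08)
n,lab=cv2.connectedComponents(b.astype(np.uint8))
B=[cv2.minAreaRect(P[lab==i][:,:2].astype(np.float32)) for i in range(1,n) if (lab==i).sum()>60];print(B)
print(telemetry.get_t())
E
```

```text
True 0.0019073003275648225 [-1.644  -1.9384  1.5891]
top wing [ 0.5719 -0.0216  0.1063] ((0.5720435976982117, -0.021973947063088417), (0.035208381712436676, 0.009301443584263325), 41.15283966064453) 114 ccw of red 0.8754169504139573
side wing [ 0.5554 -0.0322  0.1049] ((0.555207371711731, -0.03224572166800499), (0.0043320683762431145, 0.007629836909472942), 11.003580093383789) 24 ccw of red 2.347689505664754
[((0.5934355854988098, 0.1123962551355362), (0.011908020824193954, 0.1059766337275505), 80.97064971923828), ((0.5790379047393799, 0.020344527438282967), (0.012684207409620285, 0.10641203820705414), 81.03202056884766)]
7.275
```

Jaw home: the bars are 93 mm apart and 94 is expected. Next I'll grasp the wing, biased slightly toward +y so that closing the fingers can't push the jaw open.

```bash
cat >> h.py <<'E'
C=np.array([.5706,-.0227,0])
def rotw(ang):
    a=-XH*np.cos(ang)-YH*np.sin(ang);return down([-a[1],a[0],0])
def st(tag=""):
    f=telemetry.get_wrist_force();p=telemetry.get_position()
    print(tag,"Fx %.1f Fy %.1f Fz %.1f Mz %.3f open %.4f ff %.1f off x %.4f y %.4f t %.2f"%(f@XH,f@YH,f[2],telemetry.get_wrist_torque()[2],telemetry.get_opening(),np.max(telemetry.get_finger_force()),(p-C)@XH,(p-C)@YH,telemetry.get_t()))
E
python3 - <<'E'
from h import *
p=C+YH*.001
effector.move_gripper(.04,force=40)
manip.move_pose(p+[0,0,.33],rotw(.87))
st("above")
manip.move_linear(p+[0,0,.257],.1,max_force=12); st("down")
effector.move_gripper(.0,force=40); manip.sleep(.3); st("grip")
for n in("top","side"):
    cv2.imwrite(f"pics/grip_{n}.png",imaging.get_image(n)["img"])
i=cv2.imread("pics/grip_side.png")[130:330,190:390];cv2.imwrite("pics/g.png",cv2.resize(i,None,fx=3,fy=3))
E
```

```text
above Fx -0.2 Fy -0.1 Fz -0.7 Mz -0.006 open 0.0399 ff 0.0 off x 0.0001 y 0.0007 t 8.68
down Fx 0.6 Fy -0.2 Fz 1.2 Mz 0.004 open 0.0403 ff 0.0 off x 0.0004 y 0.0009 t 9.56
grip Fx -1.7 Fy 0.6 Fz 5.7 Mz 0.059 open 0.0080 ff 41.2 off x 0.0003 y 0.0011 t 10.24
```

View pics/g.png

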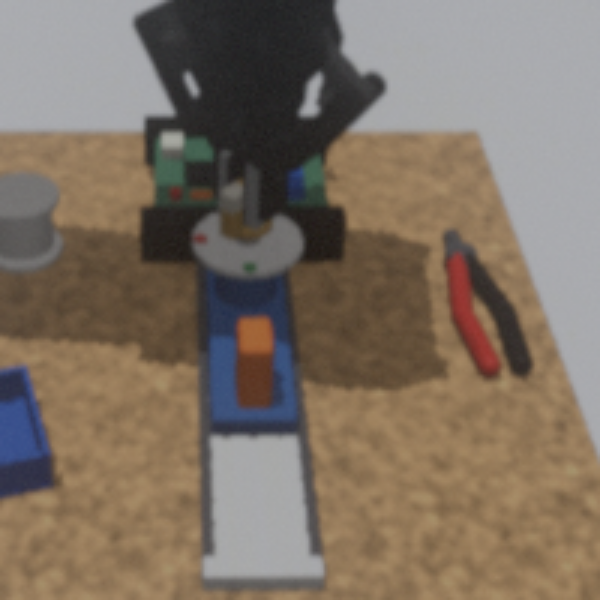

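The picture shows the fingers pinching the wing at (243,205), with the lug at (255,360) and the jaw against the board. I'll preload toward home, then turn clockwise while watching the torque.

```bash
python3 - <<'E'
from h import *
p=telemetry.get_position();
for k in range(6):
    if telemetry.get_wrist_force()@YH<-8: break
    p=p+YH*.0005; manip.move_linear(p,.02); manip.sleep(.1)
st("preload %d"%k)
a=.87
while a>-.25:
    a-=.06; manip.move_linear(p,rot=rotw(a),speed=.1); manip.sleep(.05); st("%.2f"%a)
    if abs(telemetry.get_wrist_torque()[2])>.3: break
E
```

```text
preload 4 Fx 0.1 Fy -8.9 Fz 2.1 Mz 0.070 open 0.0077 ff 40.7 off x 0.0004 y 0.0019 t 11.74
0.81 Fx -0.7 Fy -9.5 Fz 1.1 Mz -0.068 open 0.0081 ff 40.7 off x 0.0004 y 0.0019 t 12.04
0.75 Fx 0.1 Fy -8.7 Fz 1.2 Mz 0.014 open 0.0084 ff 40.7 off x 0.0004 y 0.0019 t 12.34
0.69 Fx -0.8 Fy -9.1 Fz 2.1 Mz -0.119 open 0.0079 ff 40.7 off x 0.0004 y 0.0018 t 12.64
0.63 Fx -0.1 Fy -9.5 Fz 1.5 Mz -0.123 open 0.0084 ff 40.7 off x 0.0005 y 0.0019 t 12.94
0.57 Fx -2.2 Fy -10.0 Fz 2.0 Mz -0.030 open 0.0082 ff 40.7 off x 0.0004 y 0.0019 t 13.24
0.51 Fx -1.0 Fy -9.2 Fz 2.3 Mz -0.066 open 0.0083 ff 40.7 off x 0.0004 y 0.0019 t 13.54
0.45 Fx -0.6 Fy -9.5 Fz 1.8 Mz -0.092 open 0.0081 ff 40.7 off x 0.0004 y 0.0019 t 13.84
0.39 Fx -0.6 Fy -9.4 Fz 2.6 Mz -0.088 open 0.0080 ff 40.7 off x 0.0005 y 0.0018 t 14.14
0.33 Fx -0.4 Fy -10.8 Fz 2.4 Mz -0.102 open 0.0081 ff 40.7 off x 0.0005 y 0.0018 t 14.44
0.27 Fx -0.5 Fy -9.3 Fz 1.8 Mz -0.042 open 0.0081 ff 40.7 off x 0.0004 y 0.0019 t 14.74
0.21 Fx -0.9 Fy -8.8 Fz 2.5 Mz -0.012 open 0.0083 ff 40.7 off x 0.0005 y 0.0018 t 15.04
0.15 Fx -1.3 Fy -10.0 Fz 2.3 Mz -0.022 open 0.0081 ff 40.7 off x 0.0004 y 0.0018 t 15.34
0.09 Fx 0.6 Fy -9.1 Fz 1.8 Mz -0.073 open 0.0083 ff 40.7 off x 0.0005 y 0.0018 t 15.64
0.03 Fx -1.6 Fy -9.9 Fz 2.1 Mz -0.080 open 0.0083 ff 40.7 off x 0.0004 y 0.0018 t 15.94
-0.03 Fx -0.2 Fy -9.3 Fz 0.9 Mz 0.440 open 0.0079 ff 41.9 off x 0.0004 y 0.0020 t 16.24
```

Seated: the torque jumped to 0.44 N m at about the expected angle. Now I'll back off a quarter turn, holding the preload.

```bash
python3 - <<'E'
from h import *
p=telemetry.get_position()+YH*0
p[2]=.257
for a in(.3,.7,1.1,1.4,1.571):
    manip.move_linear(p,rot=rotw(a),speed=.1); st("%.2f"%a)
manip.sleep(.3)
for k in range(6):
    if telemetry.get_wrist_force()@YH<-6: break
    p=p+YH*.0005; manip.move_linear(p,.02); manip.sleep(.1)
st("end")
r=R.from_rotvec(telemetry.get_eef_rot()).as_matrix();print("yaw err",np.arcsin(np.cross(r[:,1],R.from_rotvec(rotw(1.571)).as_matrix()[:,1])[2]), np.linalg.norm(telemetry.get_qd()))
a=[cv2.resize(i,(400,400)) for i in (imaging.get_image("top")["img"][130:300,190:360],imaging.get_image("side")["img"][160:300,200:340])]
cv2.imwrite("pics/end.png",np.hstack(a))
E
```

```text
0.30 Fx -3.4 Fy -5.5 Fz 7.3 Mz 0.054 open 0.0080 ff 41.6 off x 0.0006 y 0.0014 t 16.73
0.70 Fx -3.8 Fy -5.1 Fz 6.5 Mz 0.073 open 0.0080 ff 41.5 off x 0.0006 y 0.0015 t 17.27
1.10 Fx -4.4 Fy -5.2 Fz 7.8 Mz 0.131 open 0.0079 ff 41.5 off x 0.0006 y 0.0015 t 17.82
1.40 Fx -4.3 Fy -5.0 Fz 8.1 Mz 0.104 open 0.0079 ff 41.6 off x 0.0006 y 0.0015 t 18.27
1.57 Fx -4.2 Fy -4.4 Fz 7.3 Mz 0.057 open 0.0081 ff 41.6 off x 0.0006 y 0.0015 t 18.60
end Fx -3.1 Fy -7.0 Fz 8.1 Mz 0.035 open 0.0080 ff 41.6 off x 0.0006 y 0.0017 t 19.25
yaw err -0.000408808567385464 0.001261567229956061
```

View pics/end.png

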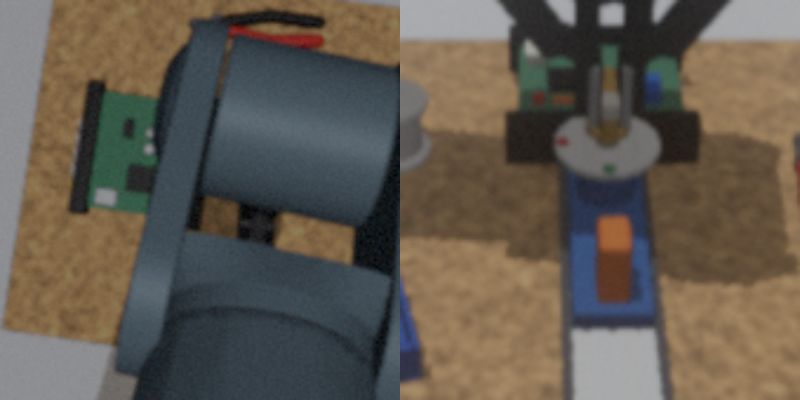

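The side picture shows the white-marked wing at (610,105) held between the fingers and pointing to the green dot (610,168), with the jaw bar against the board.

```bash
python3 -c "
from bench import order;print(order.job_done())"
```

```text
the job is handed in; nothing more can be done
None
```

The job is handed in: the jaw is home against the board, and the thumbscrew was seated, backed off a quarter turn to the green dot and is still held by the fingers; the spool, tin and cutters were not touched, and it took about 19 s.

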